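Show the drying ball in its dish

ROBOT

A 7-joint arm with a two-finger parallel gripper is mounted at the origin on the work surface. World frame = base frame: x ahead of the robot, y to its left, z up, the work surface at z = 0. Lengths are in m, angles in rad, forces in N, time in s.
With the tool pointing down it reaches from about 0.4 to 0.85 m from the base axis. Payload 10.4 kg.
Tool frame: the origin (TCP) lies midway between the tips of the shut fingers; the grasp point (between the pads) lies 19 mm behind it; z points along the fingers, y is the line along which they close (so a half turn about z gives the same grasp; the last joint's range is limited). The gripper opens to 85 mm and grips with 20 to 120 N. Pads are 22 mm wide; open, the fingers measure 114 mm over their backs; the gripper's body (76 mm by 85 mm) begins 54 mm behind the grasp point. The pads swing forward as they close: fully open they stand 13 mm farther back than shut.
Start: joints at [1.217, 0.332, -0.065, 1.46, 0.022, 1.35, -0.088], TCP at [0.203, -0.591, 0.231] pointing down, gripper open.
Joint ranges: [-2.6, 2.6], [-0.5, 2.12], [-1.47, 1.34], [0.16, 2.42], [-1.27, 4.41], [0.06, 2.06], [-2.6, 2.6]. Speed limits (rad/s): [2.22, 2.22, 2.79, 2.79, 3.14, 3.14, 3.14].

INTERFACE

Orientations are given as a unit quaternion [x, y, z, w].
In Python, from workcell import get_obs, camera, camera_params, hand_in gives the robot as it stands.
- The arm moves only by the tool carry_out, never from a script. Its argument "commands" is a list that holds one entry, the list of rows, each a list of 6 numbers: the shift along the tool's x, y, z in units of 40 mm (1.0 is 40 mm), then the turn, a rotation vector about the tool's x, y, z in units of 6 degrees (1.0 is 6 degrees). In form: [[[x, y, z, ax, ay, az], ...]]. A call has 1 to 20 rows; each row shifts and turns the commanded pose from where the row before left it, along the tool's axes as they then stand; what a row does not reach is not made up. A row lasts 1/12 s, in which the tool goes at most 41.7 mm and 7.16 degrees, less where a joint would pass 70% of its speed; a pose out of reach is approached as far as the arm can. A call is refused whole if a number of a shift passes 1 or a number of a turn 1, either way. A call with a gripper value outside its range is refused whole. "hand" is the closure, from -1 (fully open) to 1 (shut), set as the call begins (left out, the last holds). The fingers move at their own pace and stop on an object; "force" is the grip in N (left out, the last holds). Time passes only in rows, so rows that do not move let the fingers close. It gives the time, the measured TCP pose, the force, the opening and the grip force at its end, in the units of the state.
- get_obs(): the state, without advancing time (a new reading comes with each control period).
- camera(name): name is "side" or "top" or "wrist"; returns the picture (384x512x3 uint8, red, green, blue); there is no depth.
- camera_params(name): a dict with "mtx" (3x3 intrinsics, pixels), "k1" (the pictures are not rectified: a ray, as slopes to the right and down, at radius r is drawn at 1 + k1 r^2 times it, then the intrinsics apply), "R" (3x3) and "t" (3): a world point X has camera coordinates R X + t. Camera axes: x right, y down, z forward; pixel columns grow to the right and rows downward; lengths in m; the calibration is good to about 2 mm. A picture is of the moment at which its call begins: read the wrist's pose just before it. camera_params takes no time and is no camera call; for the wrist camera it gives the pose at the moment of the call.
- hand_in(): hands the job in; it is judged then, once.
The state is a dict: "clock": time; "joint_pos": joint angles; "joint_velocities": joint speeds; "tau": joint torques, N m; "position": TCP position; "ee_rot": TCP orientation; "ft_force": force on the tool from outside, world axes, zero at the start; "torque": the same for the moment, N m; "grip_width": opening from 0.0 (shut) to 1.0 (fully open); "grasp_force": force on a finger pad.
Only numpy, scipy, OpenCV 4.12 (cv2) and the standard library are available. Lean on these libraries where they do the work, as an engineer would, in place of code of your own. Each camera call takes 0.05 s, during which the arm holds its last target. There are 200 camera calls.

TASK

The clay drying ball lies in a small white dish that is clamped down on the grey drying station. Wind the handwheel clockwise (seen from above) by its crank until the sliding hold-down arm is fully against its stop; then take the dish by its upright tab, lift it straight up first, and up there turn it a quarter turn anticlockwise (seen from above), so that the tab points to the handwheel and the pouring lip to the bed on the left. Keep the dish level and the ball lying in its middle without touching the ball, leave everything else standing as it is, and finish still holding the dish in the gripper, over its seat and about 8 cm above it.

Things in the scene. Friction and masses are not known exactly. Their poses are not given: they have to be found in the camera images.
- seat (a point): Middle of the dish's round seat, at deck level, on the fixed drying station: grey slab 175 mm deep (x), 295 mm wide (y), deck 30 mm above the nightstand. Axes are the station's: z up, +x to the back (yawed up to 0.3 rad), +y to the left, bed side. Wheel hub at (0, -108) mm; steel rail along y at x = 66 mm.
- wheel_hub (a point): Centre of the handwheel, on its upright axis, at the top face of the disc (black, 90 mm across, top face 22 mm above the deck; a steel boss stands 6 mm higher).
- crank_grip (a point): Grip point of the crank: on the axis of an upright grey sleeve (14 mm diameter, 40 mm tall) 30 mm from the wheel's axis; 16 mm below the sleeve's top, 28 mm above the disc's top face (50 mm above the deck). The sleeve spins freely: a gripper holding it need not turn while led round the hub on a 30 mm radius.
- handwheel (a joint): Angle of the handwheel (rad), grows clockwise seen from above; 0.007 m of carriage travel per rad. Light to turn, stays where left. At 0 the crank stands on the station's -x side of the hub.
- carriage (a joint): Travel of the hold-down carriage to the station's +y (m): 0 over the dish, 0.050 hard against the stop block (wheel at 7.14 rad, stops too). Starts at 0 to 0.012. It rides on the rail; its flat aluminium arm, 16 mm wide, reaches forward over the dish's +y rim to x = -24 mm, 25 to 31 mm above the deck. Carriage and stop are up to 36 mm high.
- dish_middle (a point): Middle of the dish: on its axis, 18 mm above its underside, where the centred ball's centre lies. Loose white ceramic dish, 86 mm across, rim 18 mm high, shallow conical floor (0.2 rad), about 100 g. Axes: z up, tab at -x, small pouring lip at +x. Starts on the seat with axes along the station's within 0.06 rad.
- tab_grip (a point): Grip point: middle of the dish's upright tab, 12 mm thick (dish's y), 32 mm long (dish's x, 42 to 74 mm from the dish's axis), top 52 mm above the dish's underside. The point is 58 mm from the dish's axis, 36 mm above the underside, 16 mm below the tab's top. Same axes as the dish.
- ball_center (a point): Centre of the terracotta drying ball, 24 mm diameter, loose in the dish.
- battery_tube: push-dispenser battery tube, white plastic, upright, 24 mm across and 60 mm tall, standing on the station's deck near the back, between handwheel and rail. Bystander: leave it. Origin: middle of its underside.
- cream_jar: small white jar, 26 mm across and 30 mm tall, standing on the station's deck behind the handwheel. Bystander. Origin: middle of its underside.
- glasses_case: folded aluminium glasses case lying flat, 62 x 158 x 33 mm, left side of the nightstand. Bystander. Origin: middle of its underside.
- glass_bowl: small glass bowl, 90 mm across and 40 mm tall, right side. Bystander. Origin: middle of its underside.
- drying_cube: grey 75 mm cube (hearing aid drying cube) with a white press button on top, back right. Bystander. Origin: middle of its underside.
- water_glass: drinking glass, 68 mm across and 100 mm tall, back left. Bystander. Origin: middle of its underside.
- paperback: book lying flat, 130 x 190 x 24 mm, right side close to the robot. Bystander. Origin: middle of its underside.

How it is judged:
By the outcome, as a careful person would: the job done as asked, in the order asked, and still so for the second after the job is handed in, while the arm keeps its last pose, push and grip.
It also fails if it takes over 64 s, if anything falls off the work surface, if the arm or the gripper's body presses on something with over 40 N, if the wrist force passes 120 N, or if a joint passes its speed limit or range.

## Working session

There is one attempt and no reset: what is moved stays moved. The work goes in short steps, Python scripts to look and compute and a tool call to move; the robot and the scene stay as the last step left them, time stands still between calls to the robot, and variables do not carry over. Pictures are saved under pics/ and viewed, at most 10 in all, crops included, and the job is handed in when it is done.

Besides the shell and the picture viewer there is one more tool, called after ">>>" as a command line: name --argument value ..., lists and objects as JSON in quotes. carry_out: Moves the arm, as the interface text tells. Its arguments: {"type":"object","properties":{"commands":{"type":"array"},"hand":{"type":"number"},"force":{"type":"number"}},"required":["commands"]}

```bash
mkdir -p pics; ls; cat > h.py <<'E'
import numpy as np, cv2
from workcell import get_obs, camera, camera_params
def snap(n, f=None):
    p=camera_params(n); im=camera(n)
    if f: cv2.imwrite('pics/'+f, im[:,:,::-1])
    return im,p
def ray(p,uv):
    K=np.array(p['mtx']);k1=p['k1'];R=np.array(p['R']);t=np.array(p['t'])
    d=np.array([(uv[0]-K[0,2])/K[0,0],(uv[1]-K[1,2])/K[1,1]])
    s=d.copy()
    for _ in range(20): s=d/(1+k1*(s@s))
    v=R.T@np.array([s[0],s[1],1]); return -R.T@t, v/np.linalg.norm(v)
def onz(p,uv,z):
    o,v=ray(p,uv); return o+v*(z-o[2])/v[2]
def proj(p,X):
    K=np.array(p['mtx']);c=np.array(p['R'])@np.array(X)+np.array(p['t'])
    s=c[:2]/c[2]; s=s*(1+p['k1']*(s@s)); return np.array([K[0,0]*s[0]+K[0,2],K[1,1]*s[1]+K[1,2]])
def tri(obs):
    A=np.zeros((3,3));b=np.zeros(3)
    for p,uv in obs:
        o,v=ray(p,uv);M=np.eye(3)-np.outer(v,v);A+=M;b+=M@o
    X=np.linalg.solve(A,b); return X,[float(np.linalg.norm((np.eye(3)-np.outer(ray(p,u)[1],ray(p,u)[1]))@(X-ray(p,u)[0]))) for p,u in obs]
E
python3 - <<'E'
from h import *
a,p=snap('top','top.png'); b,q=snap('side','side.png'); w,r=snap('wrist')
cv2.imwrite('pics/a.png',cv2.resize(a[:,:,::-1],(800,600),interpolation=cv2.INTER_CUBIC))
cv2.imwrite('pics/b.png',cv2.resize(b[:,:,::-1],(800,600),interpolation=cv2.INTER_CUBIC))
print(get_obs())
for x in(p,q,r):
  R=np.array(x['R']);print(-R.T@x['t'],R[2],x['mtx'])
E
```

```text
pics
{'clock': 0.15, 'joint_pos': array([ 1.21737635,  0.33270771, -0.06473035,  1.46073709,  0.02157382,
        1.34989065, -0.08848847]), 'joint_velocities': array([ 0.00065161, -0.0036021 ,  0.0001064 , -0.00191281, -0.00075376,
        0.00129017,  0.00067039]), 'tau': array([ 8.79828131e-04, -6.25832534e+01,  4.92117461e-02, -3.91849101e+01,
        1.62542530e-02,  7.59593997e-03, -2.65083622e-05]), 'position': array([ 0.20294742, -0.59083862,  0.23071603]), 'ee_rot': array([ 9.86346584e-01,  1.64681941e-01, -9.09705327e-05, -5.16603970e-04]), 'ft_force': array([-0.69010099,  0.81357481,  0.20382747]), 'torque': array([-0.04781116,  0.04452876,  0.03455751]), 'grasp_force': 0.0, 'grip_width': 0.9989871857569759}
[ 0.28940791 -0.02890589  1.62612856] [ 0.15604236 -0.00189848 -0.98774854] [[485.92896672   0.         262.70266184]
 [  0.         485.92896672 186.21196214]
 [  0.           0.           1.        ]]
[ 0.35888112 -0.82191169  0.72883634] [ 0.15361781  0.77398817 -0.61428322] [[386.39654105   0.         256.29151373]
 [  0.         386.39654105 189.22659781]
 [  0.           0.           1.        ]]
[ 0.27044414 -0.56862065  0.37347873] [-0.26383811 -0.08924251 -0.96042971] [[315.51634843   0.         255.40546974]
 [  0.         315.51634843 196.37451593]
 [  0.           0.           1.        ]]
```

View pics/a.png

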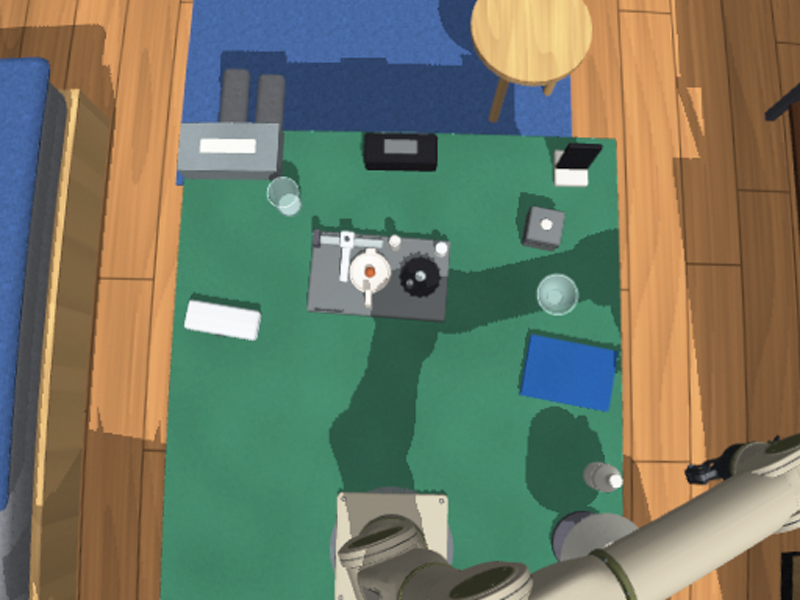

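View pics/b.png

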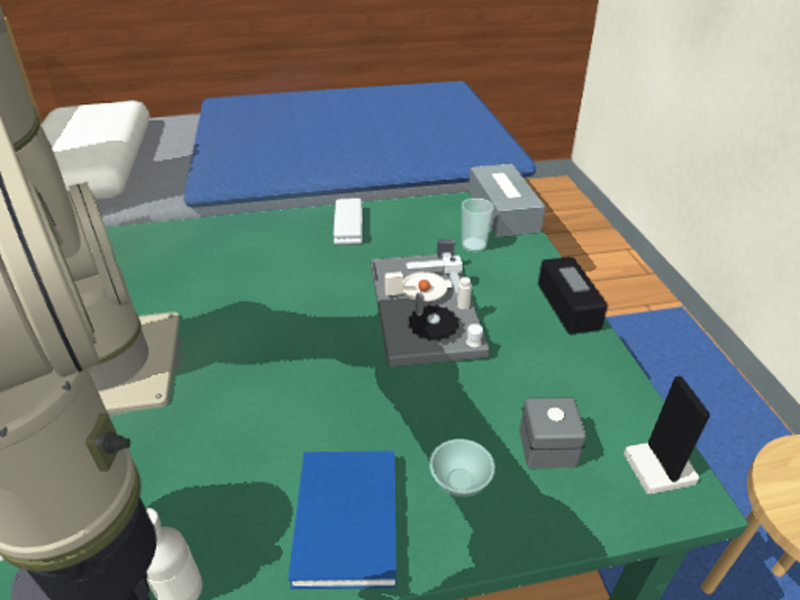

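Top view (800 px wide scale): the dish is at about (369,272), the ball at (370,271), the tab at (367,297), the hub at (420,276), and the arm and carriage at (345,255). The crank is near (410,285) and the battery tube at (395,242). In the side view the crank sleeve is at (418,302).

```bash
python3 - <<'E'
from h import *
p=camera_params('top');q=camera_params('side');s=.64
for n,a,b in(('hub',(420,276),(434,319)),('ball',(370,271),(424,285)),('tube top',(395,240),(465,284))):
  print(n,tri([(p,np.array(a)*s),(q,np.array(b)*s)]))
o=get_obs()
from scipy.spatial.transform import Rotation as Ro
T=Ro.from_quat(o['ee_rot']).as_matrix();w=camera_params('wrist');R=np.array(w['R'])
print(T, T.T@(-R.T@w['t']-o['position']), (R@T).T)
E
```

```text
hub (array([ 0.57020113, -0.05128728,  0.05733118]), [0.0007197599183608555, 0.0007197599183608126])
ball (array([0.57814671, 0.05437411, 0.05198463]), [0.0005424515867457302, 0.0005424515867455096])
tube top (array([0.63989593, 0.0026739 , 0.08327594]), [0.00019177590354717142, 0.0001917759035471848])
[[ 9.45759700e-01  3.24866846e-01 -3.49607638e-04]
 [ 3.24867034e-01 -9.45759183e-01  9.89138714e-04]
 [-9.30625904e-06 -1.04906353e-03 -9.99999450e-01]] [ 0.07105385  0.00079279 -0.14287674] [[-1.55808232e-03 -9.60435201e-01 -2.78499187e-01]
 [ 9.99998727e-01 -1.59190932e-03 -1.04684677e-04]
 [-3.42802601e-04 -2.78498996e-01  9.60436459e-01]]
```

>>> carry_out --commands '[[[0.4,-0.3,0,0,0,0],[0.74,-0.61,-0.03,0,0,0],[0.74,-0.61,-0.03,0,0,0],[0.74,-0.61,-0.03,0,0,0],[0.74,-0.61,-0.03,0,0,0],[0.74,-0.61,-0.03,0,0,0],[0.74,-0.61,-0.03,0,0,0],[0.74,-0.61,-0.03,0,0,0],[0.74,-0.61,-0.03,0,0,0],[0.74,-0.61,-0.03,0,0,0],[0.74,-0.61,-0.03,0,0,0],[0.74,-0.61,-0.03,0,0,0],[0.74,-0.61,-0.03,0,0,0],[0.74,-0.61,-0.03,0,0,0],[0.74,-0.61,-0.03,0,0,0],[0.74,-0.61,-0.03,0,0,0],[0.74,-0.61,-0.03,0,0,0],[0.74,-0.61,-0.03,0,0,0],[0.4,-0.3,-0.03,0,0,0],[0,0,0,0,0,0]]]' --hand -1

```text
clock: 1.82
position: [0.5679, 0.0033, 0.2527]
ee_rot: [0.986, 0.168, 0.0, -0.001]
ft_force: [0.4, -0.1, 0.1]
grip_width: 0.997
grasp_force: 0.0
```

>>> carry_out --commands '[[[0,0,0,0,0,0.9],[0,0,0,0,0,1],[0,0,0,0,0,1],[0,0,0,0,0,0.9],[0,0,0,0,0,0],[0,0,0,0,0,0]]]'

```text
clock: 2.32
position: [0.5665, -0.0027, 0.2527]
ee_rot: [0.999, -0.032, -0.0, 0.0]
ft_force: [0.3, -0.0, -0.5]
grip_width: 0.999
grasp_force: 0.0
```

```bash
python3 - <<'E'
from h import *
o=get_obs();print(o['clock'],o['position'],o['ee_rot'],o['joint_pos'])
w,r=snap('wrist','w1.png')
cv2.imwrite('pics/w1b.png',cv2.resize(w[:,:,::-1],(800,600),interpolation=cv2.INTER_CUBIC))
np.save('w1.npy',w);import pickle;pickle.dump(r,open('w1.pkl','wb'))
E
```

```text
2.3167 [ 0.56647107 -0.0026825   0.25272808] [ 9.99479054e-01 -3.22732264e-02 -1.78952074e-04  1.64964290e-04] [ 0.40614893  0.24068201 -0.56750723  1.5634861   0.13123615  1.37608326
 -1.80912476]
```

View pics/w1b.png

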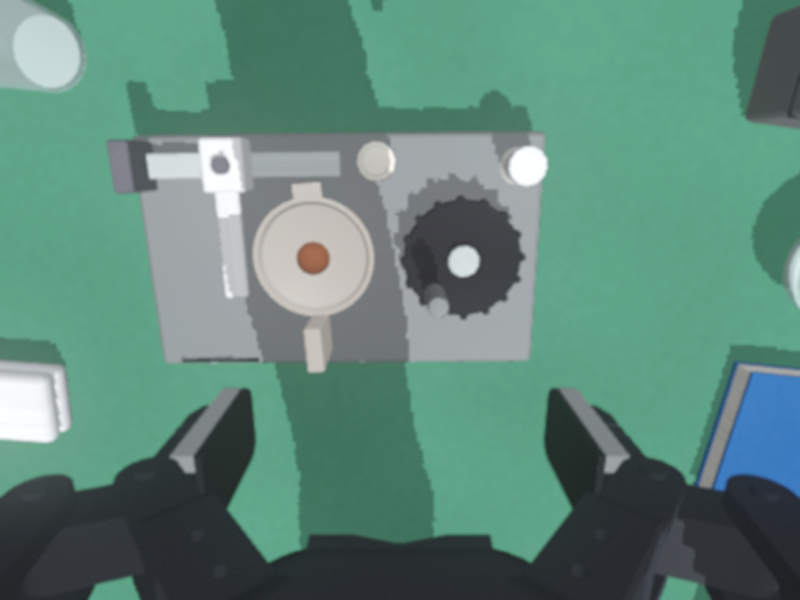

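Wrist view: ball (313,258), dish circle around (313,257) with radius 60, tab top (316,350), boss (464,262), crank sleeve top (437,305). The hold-down arm is at (232,250) and the stop block at (130,165). I'll move sideways for a second view.

>>> carry_out --commands '[[[-0.2,0.4,0.2,0,0,0],[-0.3,0.7,0.3,0,0,0],[-0.3,0.5,0.2,0,0,0],[-0.1,0.2,0.1,0,0,0],[0,0,0,0,0,0],[0,0,0,0,0,0],[0,0,0,0,0,0]]]'

```text
clock: 2.95
position: [0.5268, -0.0703, 0.2216]
ee_rot: [0.999, -0.032, 0.001, -0.0]
ft_force: [0.1, -0.4, 0.0]
grip_width: 0.999
grasp_force: 0.0
```

```bash
cat > m.py <<'E'
from h import *
import pickle
def blob(m,near=None):
    n,l,s,c=cv2.connectedComponentsWithStats(m.astype(np.uint8))
    return [(int(s[i,4]),c[i].round(1),s[i,:4]) for i in range(1,n) if s[i,4]>12]
E
python3 - <<'E'
from m import *
o=get_obs();print(o['position'],o['ee_rot'])
w,r=snap('wrist','w2.png');np.save('w2.npy',w);pickle.dump(r,open('w2.pkl','wb'))
w1=np.load('w1.npy');s=.64
def crop(im,u,v,a,k): return cv2.resize(im[v-a:v+a,u-a:u+a,::-1],None,fx=k,fy=k,interpolation=cv2.INTER_NEAREST)
r1=pickle.load(open('w1.pkl','rb'))
uv=[proj(r,x).astype(int) for x in ([.57,-.051,.055],[.55,.054,.055])]
print(uv)
A=np.hstack([crop(w1,290,180,50,4),crop(w,uv[0][0],uv[0][1],50,4)])
B=np.hstack([crop(w1,203,190,50,4),crop(w,uv[1][0],uv[1][1],50,4)])
I=np.vstack([A[:300],B[:300] if 0 else B[100:400]]);cv2.imwrite('pics/c.png',I);print(I.shape)
E
```

```text
[ 0.52675481 -0.07030917  0.22158795] [ 9.99476704e-01 -3.23398870e-02  6.28374028e-04 -2.33186853e-04]
[array([232, 136]), array([128, 164])]
(600, 800, 3)
```

View pics/c.png

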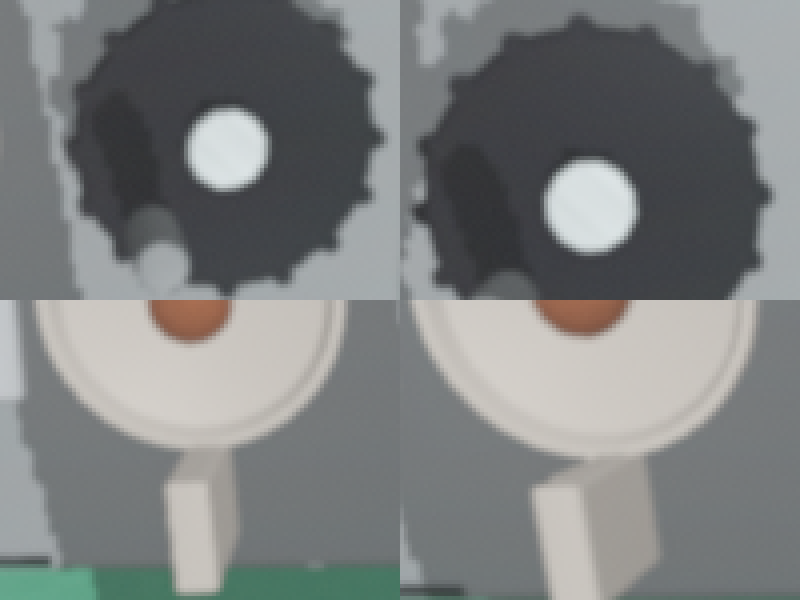

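Crops: boss in w1 at about (297,167) and in w2 at about (229.5,137). Sleeve top in w1 at about (281,197). The tab's bright top face is well defined in both views. Next I threshold these and triangulate.

```bash
cat > tri.py <<'E'
from m import *
W=[np.load('w1.npy'),np.load('w2.npy')];P=[pickle.load(open(f'w{i}.pkl','rb')) for i in(1,2)]
def find(im,p,X,lo,hi,rad,chan=None):
    u,v=proj(p,X).round().astype(int);a=rad
    c=im[max(v-a,0):v+a,max(u-a,0):u+a].astype(int);g=c.sum(2)/3
    m=(c[:,:,0]-c[:,:,2]>60) if chan else (g>lo)&(g<hi)&(abs(c[:,:,0]-c[:,:,1])<25)
    m=cv2.morphologyEx(m.astype(np.uint8),cv2.MORPH_OPEN,np.ones((3,3)))
    return [(A,(C+[max(u-a,0),max(v-a,0)]).round(1).tolist(),s[2:].tolist()) for A,C,s in blob(m)]
E
python3 - <<'E'
from tri import *
for im,p in zip(W,P):
  print('boss',find(im,p,[.57,-.051,.058],190,256,14))
  print('ball',find(im,p,[.578,.054,.052],0,0,16,1))
  print('sleeve',find(im,p,[.543,-.036,.092],105,200,12), proj(p,[.543,-.036,.092]))
  print('tab',find(im,p,[.521,.05,.082],190,256,22), proj(p,[.521,.05,.082]))
im=W[0];print(im[195:198,279:283].tolist(), im[225,203:208].tolist(), im[225,208:214].tolist())
E
```

```text
boss [(268, [296.5, 167.0], [18, 19])]
ball [(269, [200.1, 164.5], [19, 18])]
sleeve [(384, [286.3, 203.5], [24, 23])] [289.37187355 200.72035201]
tab [(210, [200.6, 223.6], [10, 26])] [208.12277047 222.87988333]
boss [(356, [229.2, 137.1], [21, 21])]
ball [(361, [122.5, 135.4], [22, 20])]
sleeve [(331, [211.3, 175.7], [24, 24])] [214.76419103 173.03818661]
tab [(282, [119.3, 200.5], [14, 30])] [127.34237913 199.81061522]
[[[162, 167, 169], [162, 167, 169], [163, 168, 170], [163, 168, 171]], [[163, 168, 170], [164, 168, 170], [164, 168, 170], [164, 169, 171]], [[163, 169, 170], [164, 169, 171], [164, 169, 172], [165, 170, 172]]] [[201, 196, 191], [199, 195, 189], [194, 189, 183], [180, 176, 170], [164, 160, 155]] [[159, 155, 149], [157, 154, 148], [155, 152, 147], [145, 142, 139], [127, 128, 127], [115, 119, 120]]
```

```bash
python3 - <<'E'
from tri import *
b=[(296.5,167.0),(229.2,137.1)];bl=[(200.1,164.5),(122.5,135.4)];tb=[(200.6,223.6),(119.3,200.5)]
for n,x in(('boss',b),('ball',bl),('tabtop',tb)): print(n,tri(list(zip(P,x))))
out=[]
for im,p,c in zip(W,P,[(281,197),(206,169)]):
  u,v=c;a=20
  cr=cv2.resize(im[v-a:v+a,u-a:u+a,::-1],None,fx=10,fy=10,interpolation=cv2.INTER_CUBIC)
  g=cv2.cvtColor(cr,cv2.COLOR_BGR2GRAY)
  h=cv2.HoughCircles(g,cv2.HOUGH_GRADIENT,1,40,param1=60,param2=12,minRadius=50,maxRadius=90)
  if h is not None: print((h[0,:4,:2]/10+[u-a-.45,v-a-.45]).round(1).tolist(),h[0,:4,2])
  out.append(cr)
cv2.imwrite('pics/d.png',np.hstack(out))
E
```

```text
boss (array([ 0.57013063, -0.04836207,  0.05752573]), [9.769778554498037e-05, 9.769778554496581e-05])
ball (array([0.5783366 , 0.05744205, 0.04954792]), [9.395201585552849e-06, 9.395201585369166e-06])
tabtop (array([0.52045754, 0.05823001, 0.08101948]), [0.00011053702031831428, 0.00011053702031821361])
```

View pics/d.png

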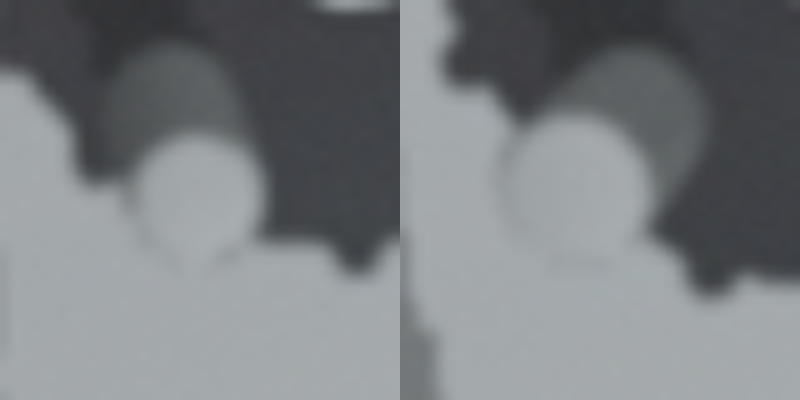

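Sleeve top circle centres are (280.4,196.3) in w1 and (203.0,167.2) in w2.

```bash
python3 - <<'E'
from tri import *
c,e=tri(list(zip(P,[(280.4,196.3),(203.0,167.2)])));hub=np.array([.5701,-.0484])
v=c[:2]-hub
print('sleeve top',c,e,'r',np.hypot(*v),'ang from -x to +y',np.arctan2(v[1],-v[0]))
# station edges: front edge direction on deck plane from w1 (contours of green vs not)
hsv=cv2.cvtColor(W[0],cv2.COLOR_RGB2HSV);g=(hsv[:,:,1]>90).astype(np.uint8)
us=np.arange(170,335,3)
pts=[]
for u in us:
  col=g[:,u]; vv=150+np.where(col[200:260]>0)[0]
  if len(vv): pts.append(onz(P[0],(u,vv[0]+50-.5),.03)[:2])
pts=np.array(pts);k=cv2.fitLine(pts.astype(np.float32),cv2.DIST_HUBER,0,.01,.01).ravel();print('edge dir',k,len(pts))
# dish rim: bright warm mask
for im,p in zip(W,P):
  u,v=proj(p,[.578,.057,.048]).astype(int);m=np.zeros(im.shape[:2],np.uint8)
  w=im.astype(int);m=((w[:,:,0]-w[:,:,2]>4)&(w.sum(2)>400)).astype(np.uint8)
  m[:v-50]=0;m[v+28:]=0;m[:,:max(u-50,0)]=0;m[:,u+50:]=0
  m=cv2.morphologyEx(m,cv2.MORPH_OPEN,cv2.getStructuringElement(2,(21,21)))
  cs=max(cv2.findContours(m,0,1)[0],key=cv2.contourArea)
  h=[onz(p,q[0],.048)[:2] for q in cs]
  cc,rr=cv2.minEnclosingCircle((np.array(h)*1000).astype(np.float32));print('dish',cc,rr)
E
```

```text
sleeve top [ 0.54955283 -0.02695876  0.09622085] [8.809747387231134e-05, 8.80974738722741e-05] r 0.02969701539981979 ang from -x to +y 0.8066881629250514
edge dir [ 0.05725192  0.99835974  0.48460248 -0.01378547] 55
dish (581.2822875976562, 57.66111373901367) 45.1741828918457
dish (580.8836059570312, 57.42185974121094) 44.80748748779297
```

Sleeve axis is about (0.5496,-0.0270), top 0.094–0.096, radius 29.7 mm, crank angle about 0.81 (world). Moving to the crank.

>>> carry_out --commands '[[[0.2,-0.4,0.1,0,0,0],[0.2,-0.5,0.2,0,0,0],[0.1,-0.22,0.4,0,0,0],[0,0,0.8,0,0,0],[0,0,0.8,0,0,0],[0,0,0.7,0,0,0],[0,0,0.5,0,0,0],[0,0,0.3,0,0,0],[0,0,0.16,0,0,0],[0,0,0,0,0,0],[0,0,0,0,0,0]]]' --hand -0.2 --force 40

```text
clock: 3.92
position: [0.5497, -0.0279, 0.0635]
ee_rot: [0.999, -0.033, 0.001, -0.0]
ft_force: [0.9, -0.3, 0.6]
grip_width: 0.597
grasp_force: 0.0
```

```bash
python3 - <<'E'
from h import *
o=get_obs();print(o['clock'],o['position'],o['ee_rot'],o['ft_force'],o['grip_width'])
w,r=snap('wrist');cv2.imwrite('pics/e.png',w[:,:,::-1]); print(proj(r,[.5496,-.027,.094]),proj(r,[.5496,-.027,.054]))
E
```

```text
3.9167 [ 0.54971276 -0.02791384  0.06351053] [ 9.99446577e-01 -3.32581594e-02  6.54776185e-04 -7.54846772e-05] [ 0.89900229 -0.34981526  0.63258372] 0.5968969670491775
[251.82265962 288.54988728] [252.65363038 246.31298028]
```

View pics/e.png

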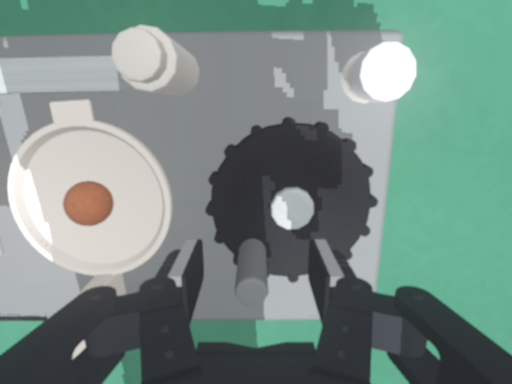

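The sleeve at (251,289) sits between the fingers, where predicted (252,288). Closing.

>>> carry_out --commands '[[[0,0,0,0,0,0],[0,0,0,0,0,0],[0,0,0,0,0,0],[0,0,0,0,0,0],[0,0,0,0,0,0]]]' --hand 1 --force 40

```text
clock: 4.38
position: [0.5492, -0.0277, 0.0635]
ee_rot: [0.999, -0.033, 0.0, -0.0]
ft_force: [-2.7, 2.6, 6.8]
grip_width: 0.148
grasp_force: 38.9
```

```bash
cat > circ.py <<'E'
import numpy as np
def table(b0,steps,r=.030,u=.04):
    # steps: list of angle increments; compensated rounding to 0.01
    b=b0;pos=np.zeros(2);acc=np.zeros(2);out=[]
    for s in steps:
        d=r*np.array([-(np.cos(b+s)-np.cos(b)), -(np.sin(b+s)-np.sin(b))])/u
        b+=s;pos+=d;q=(pos-acc).round(2);acc+=q;out.append(q.tolist()+[0,0,0,0])
    return out,b
E
python3 - <<'E'
from h import *
from circ import table
o=get_obs();print(o['clock'],o['position'],o['ee_rot'],o['ft_force'],o['grip_width'],o['grasp_force'])
d=np.pi/12
print(table(.74,[d/3,2*d/3]+[d]*6))
E
```

```text
4.3833 [ 0.5492222  -0.02773561  0.063472  ] [ 9.99443533e-01 -3.33526017e-02  4.52190664e-04 -1.51498813e-04] [-2.74947532  2.56444391  6.82517473] 0.14840020077751914 38.940593004226685
([[0.05, -0.05, 0, 0, 0, 0], [0.1, -0.08, 0, 0, 0, 0], [0.18, -0.08, 0, 0, 0, 0], [0.19, -0.03, 0, 0, 0, 0], [0.19, 0.01, 0, 0, 0, 0], [0.19, 0.07, 0, 0, 0, 0], [0.16, 0.11, 0, 0, 0, 0], [0.13, 0.15, 0, 0, 0, 0]], 2.572595714594046)
```

>>> carry_out --commands '[[[0.05,-0.05,0,0,0,0],[0.1,-0.08,0,0,0,0],[0.18,-0.08,0,0,0,0],[0.19,-0.03,0,0,0,0],[0.19,0.01,0,0,0,0],[0.19,0.07,0,0,0,0],[0.16,0.11,0,0,0,0],[0.13,0.15,0,0,0,0],[0,0,0,0,0,0],[0,0,0,0,0,0]]]'

```text
clock: 5.22
position: [0.5987, -0.0353, 0.0637]
ee_rot: [0.999, -0.034, 0.003, -0.001]
ft_force: [7.3, 2.7, -0.9]
grip_width: 0.149
grasp_force: 39.0
```

```bash
python3 - <<'E'
from h import *
from circ import table
o=get_obs();print(o['position'],o['ee_rot'],o['ft_force'],o['grip_width'],o['grasp_force'])
v=o['position'][:2]-[.5701,-.0484];print('r',np.hypot(*v),'a',np.arctan2(v[1],-v[0])%6.283)
d=np.pi/12
t,b=table(2.5726,[d/2]+[d]*15);print(t,b)
t,b=table(b,[d/2]+[d]*2);print(b)
E
```

```text
[ 0.59865183 -0.03525288  0.06372036] [ 9.99428766e-01 -3.36865738e-02  2.65795155e-03 -5.40534187e-04] [ 7.33930171  2.69888451 -0.8913598 ] 0.14870197398839954 38.9834600687027
r 0.031433319544251825 a 2.7100701001559857
[[0.05, 0.09, 0, 0, 0, 0], [0.06, 0.18, 0, 0, 0, 0], [0.01, 0.2, 0, 0, 0, 0], [-0.05, 0.19, 0, 0, 0, 0], [-0.09, 0.17, 0, 0, 0, 0], [-0.13, 0.15, 0, 0, 0, 0], [-0.16, 0.1, 0, 0, 0, 0], [-0.19, 0.06, 0, 0, 0, 0], [-0.2, 0.01, 0, 0, 0, 0], [-0.19, -0.04, 0, 0, 0, 0], [-0.17, -0.09, 0, 0, 0, 0], [-0.15, -0.13, 0, 0, 0, 0], [-0.1, -0.17, 0, 0, 0, 0], [-0.06, -0.18, 0, 0, 0, 0], [-0.01, -0.2, 0, 0, 0, 0], [0.04, -0.19, 0, 0, 0, 0]] 6.630490510886814
7.284988980384687
```

>>> carry_out --commands '[[[0.05,0.09,0,0,0,0],[0.06,0.18,0,0,0,0],[0.01,0.2,0,0,0,0],[-0.05,0.19,0,0,0,0],[-0.09,0.17,0,0,0,0],[-0.13,0.15,0,0,0,0],[-0.16,0.1,0,0,0,0],[-0.19,0.06,0,0,0,0],[-0.2,0.01,0,0,0,0],[-0.19,-0.04,0,0,0,0],[0,0,0,0,0,0],[0,0,0,0,0,0]]]'

```text
clock: 6.22
position: [0.5583, -0.075, 0.0635]
ee_rot: [0.999, -0.033, 0.001, -0.001]
ft_force: [2.8, 8.6, 2.7]
grip_width: 0.145
grasp_force: 39.9
```

```bash
python3 - <<'E'
from h import *
from circ import table
o=get_obs();print(o['position'],o['ee_rot'],o['ft_force'],o['torque'],o['grasp_force'])
P=np.array([[.5492222,-.02773561],[.59865183,-.03525288],o['position'][:2]])
A=np.c_[2*P,np.ones(3)];s=np.linalg.solve(A,(P**2).sum(1));print('hub',s[:2],'r',np.sqrt(s[2]+s[:2]@s[:2]))
v=P[2]-s[:2];print('a',np.arctan2(v[1],-v[0])%6.283)
E
```

```text
[ 0.55833277 -0.07499373  0.06346705] [ 0.999467   -0.03259444  0.00131671 -0.00125648] [2.80584062 8.63392332 2.7431801 ] [ 1.99454587 -0.75262553 -0.02279698] 39.91178870201111
hub [ 0.57143274 -0.04796103] r 0.030039572126312416
a 5.163453291856384
```

```bash
python3 - <<'E'
from circ import *
d=np.pi/12
print(table(5.097,[d/2]+[d]*6+[.28]))
E
```

```text
([[-0.09, -0.04, 0, 0, 0, 0], [-0.15, -0.12, 0, 0, 0, 0], [-0.13, -0.15, 0, 0, 0, 0], [-0.07, -0.19, 0, 0, 0, 0], [-0.03, -0.19, 0, 0, 0, 0], [0.03, -0.19, 0, 0, 0, 0], [0.07, -0.18, 0, 0, 0, 0], [0.13, -0.17, 0, 0, 0, 0]], 7.07869602069447)
```

>>> carry_out --commands '[[[-0.09,-0.04,0,0,0,0],[-0.15,-0.12,0,0,0,0],[-0.13,-0.15,0,0,0,0],[-0.07,-0.19,0,0,0,0],[-0.03,-0.19,0,0,0,0],[0.03,-0.19,0,0,0,0],[0.07,-0.18,0,0,0,0],[0.07,-0.09,0,0,0,0],[0.06,-0.08,0,0,0,0],[0,0,0,0,0,0],[0,0,0,0,0,0]]]'

```text
clock: 7.13
position: [0.5512, -0.0259, 0.0634]
ee_rot: [0.999, -0.033, -0.0, -0.001]
ft_force: [-4.6, 5.1, 12.3]
grip_width: 0.152
grasp_force: 40.8
```

```bash
cat > st.py <<'E'
from h import *
o=get_obs();print(o['clock'],o['position'],o['ee_rot'],o['ft_force'],o['grasp_force'])
v=o['position'][:2]-[.5714,-.0480];a=np.arctan2(v[1],-v[0]);f=o['ft_force'][:2]
print('r',np.hypot(*v),'a',a%6.283,'Ftan',f@[np.sin(a),np.cos(a)],'Frad',f@[-np.cos(a),np.sin(a)])
E
python3 st.py
```

```text
7.1333 [ 0.55116906 -0.02586773  0.06338266] [ 9.99459875e-01 -3.28557148e-02 -2.08685634e-04 -6.46226419e-04] [-4.63679007  5.12456776 12.34543917] 40.75186908245087
r 0.029985468760522632 a 0.8302495972911377 Ftan 0.035088781479274286 Frad 6.910845509583037
```

>>> carry_out --commands '[[[0.02,-0.02,0,0,0,0],[0.02,-0.02,0,0,0,0],[0.02,-0.02,0,0,0,0],[0,0,0,0,0,0],[0,0,0,0,0,0]]]'

```text
clock: 7.55
position: [0.5535, -0.0239, 0.0634]
ee_rot: [0.999, -0.033, -0.0, -0.001]
ft_force: [-5.5, 6.0, 12.3]
grip_width: 0.145
grasp_force: 40.9
```

```bash
python3 st.py
```

```text
7.55 [ 0.55354936 -0.02388354  0.06340578] [ 9.99454738e-01 -3.30125513e-02 -3.15277026e-04 -5.45816453e-04] [-5.47392822  5.96996183 12.311733  ] 40.89936375617981
r 0.030004150232406702 a 0.933606715118626 Ftan -0.8480219932227113 Frad 8.05513457892233
```

>>> carry_out --commands '[[[0.02,-0.02,0,0,0,0],[0.02,-0.02,0,0,0,0],[0.02,-0.01,0,0,0,0],[0,0,0,0,0,0],[0,0,0,0,0,0]]]'

```text
clock: 7.97
position: [0.5549, -0.0229, 0.0633]
ee_rot: [0.999, -0.033, -0.002, 0.0]
ft_force: [-11.9, 3.0, 17.5]
grip_width: 0.154
grasp_force: 41.5
```

```bash
python3 st.py
```

```text
7.9667 [ 0.55488646 -0.02294215  0.06329007] [ 9.99442547e-01 -3.33457690e-02 -1.62477232e-03  1.20703118e-04] [-11.90522299   2.97787844  17.54942792] 41.487683057785034
r 0.030009878120856974 a 0.9881086394296971 Ftan -8.302065534067557 Frad 9.037577235145049
```

>>> carry_out --commands '[[[0.02,-0.01,0,0,0,0],[0.02,-0.02,0,0,0,0],[0,0,0,0,0,0],[0,0,0,0,0,0]]]'

```text
clock: 8.3
position: [0.5558, -0.0224, 0.0632]
ee_rot: [0.999, -0.034, -0.002, 0.001]
ft_force: [-14.9, 2.2, 21.2]
grip_width: 0.147
grasp_force: 41.8
```

```bash
python3 st.py
```

```text
8.3 [ 0.55576305 -0.02235932  0.06320288] [ 9.99434599e-01 -3.35257720e-02 -2.49016394e-03  5.52154227e-04] [-14.89881398   2.16140869  21.24044167] 41.8448406457901
r 0.03003263208973982 a 1.0231661795793738 Ftan -11.594652888372552 Frad 9.602623079496603
```

>>> carry_out --commands '[[[0.03,-0.02,0,0,0,0],[0.03,-0.01,0,0,0,0],[0,0,0,0,0,0],[0,0,0,0,0,0]]]'

```text
clock: 8.63
position: [0.5571, -0.0216, 0.0631]
ee_rot: [0.999, -0.034, -0.004, 0.001]
ft_force: [-21.8, 1.2, 26.7]
grip_width: 0.156
grasp_force: 42.3
```

```bash
python3 st.py; python3 - <<'E'
from h import *
a,p=snap('top');b,q=snap('side')
u,v=proj(p,[.63,.1,.06]).astype(int);s,t=proj(q,[.63,.1,.06]).astype(int)
I=np.hstack([cv2.resize(x[j-25:j+25,i-25:i+25,::-1],(400,400),interpolation=cv2.INTER_CUBIC) for x,i,j in((a,u,v),(b,s,t))]);cv2.imwrite('pics/f.png',I)
E
```

```text
8.6333 [ 0.55707169 -0.02163526  0.06310278] [ 9.99428109e-01 -3.35917613e-02 -3.76930554e-03  9.17423275e-04] [-21.76538756   1.21824554  26.65459622] 42.33700633049011
r 0.03000666694746726 a 1.0729843577607052 Ftan -18.541993299905243 Frad 11.46345071571615
```

View pics/f.png

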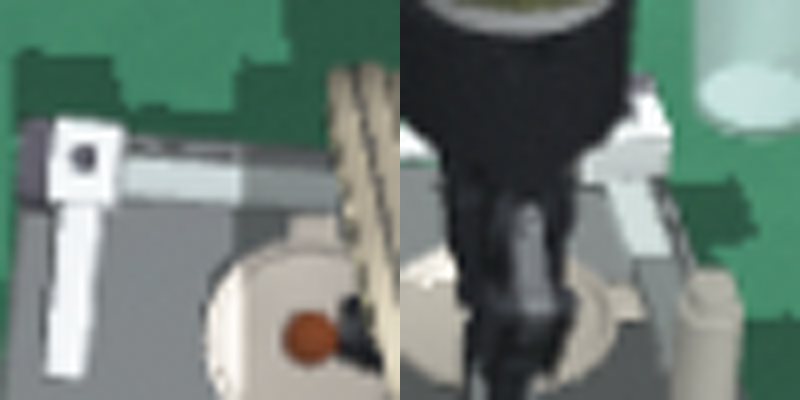

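The carriage is flush against the stop block and the reaction force is rising (18 N tangential). Releasing the crank under this load and rising.

>>> carry_out --commands '[[[0,0,0,0,0,0],[0,0,0,0,0,0],[0,0,0,0,0,0],[0,0,0,0,0,0],[0,0,-0.2,0,0,0],[0,0,-0.5,0,0,0],[0,0,-0.8,0,0,0],[0,0,-0.8,0,0,0],[0,0,-0.8,0,0,0],[0,0,-0.5,0,0,0],[0,0,-0.2,0,0,0],[0,0,0,0,0,0],[0,0,0,0,0,0]]]' --hand -0.2

```text
clock: 9.82
position: [0.5603, -0.0216, 0.2139]
ee_rot: [0.999, -0.034, -0.0, 0.0]
ft_force: [-0.2, 0.3, -0.1]
grip_width: 0.601
grasp_force: 0.0
```

```bash
python3 - <<'E'
from m import *
o=get_obs();print(o['clock'],o['position'],o['ee_rot'],o['ft_force'],o['grip_width'])
w,r=snap('wrist');np.save('w3.npy',w);pickle.dump(r,open('w3.pkl','wb'))
cv2.imwrite('pics/g.png',cv2.resize(w[:,:,::-1],(800,600),interpolation=cv2.INTER_CUBIC))
print(proj(r,[.5571-.0017,-.0218,.094]),proj(r,[.5205,.0582,.082]))
E
```

```text
9.8167 [ 0.56030605 -0.02157942  0.21389971] [ 9.99436255e-01 -3.35723679e-02 -2.45618135e-04  8.41741932e-05] [-0.22637633  0.27372289 -0.10311033] 0.6014709466328312
[255.37194925 196.43559996] [173.08660546 234.02637917]
```

View pics/g.png

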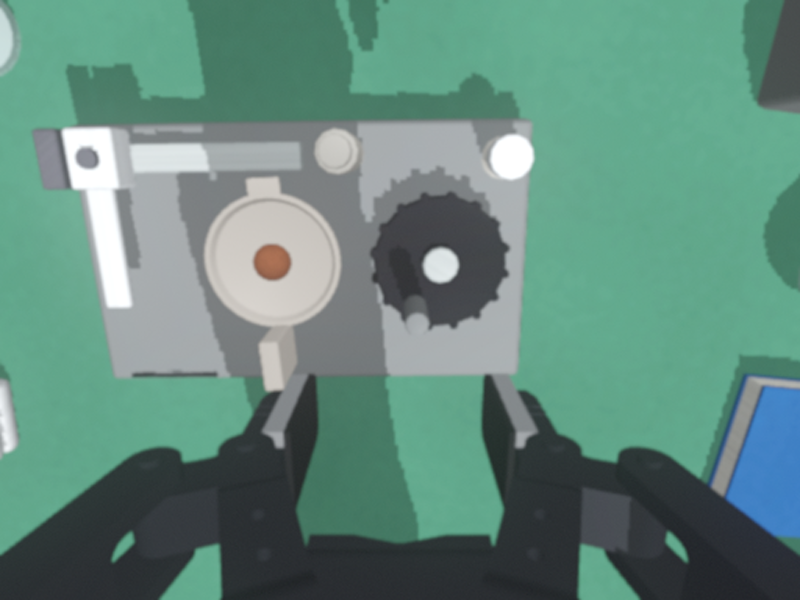

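The view shows the carriage flush with the stop block (edge at (64,158)), ball centred at (272,262), sleeve top at (417,323). Computing where the crank actually stands now.

```bash
python3 - <<'E'
from m import *
w=np.load('w3.npy');r=pickle.load(open('w3.pkl','rb'))
s=onz(r,(416.5*.64,322*.64),.0945)[:2]
hb=onz(r,(441*.64,265*.64),.0577)[:2];v=s-hb
print('sleeve',s,'hub',hb,'r',np.hypot(*v),'a',np.arctan2(v[1],-v[0]))
c=w.astype(int)
u,v=proj(r,[.5205,.0582,.082]).astype(int)
m=((c.sum(2)>560)&(c[:,:,0]-c[:,:,2]>4)).astype(np.uint8);m[:v-24]=0;m[v+26:]=0;m[:,:u-20]=0;m[:,u+20:]=0
m=cv2.morphologyEx(m,cv2.MORPH_OPEN,np.ones((3,3)));print(blob(m))
cs=max(cv2.findContours(m,0,1)[0],key=cv2.contourArea)
q=np.array([onz(r,x[0],.082)[:2]*1000 for x in cs],np.float32);R=cv2.minAreaRect(q);print('tab top rect',R)
m2=((c[:,:,0]-c[:,:,2])>60).astype(np.uint8);print('ball',[(b,onz(r,b[1],.05)) for b in blob(m2) if b[0]>100])
E
```

```text
sleeve [ 0.54612262 -0.03095583] hub [ 0.56996194 -0.04875876] r 0.029753277684996127 a 0.6414425936893104
[(319, array([173.4, 233.5]), array([167, 219,  14,  30], dtype=int32))]
tab top rect ((520.7715454101562, 57.80015182495117), (10.10334587097168, 29.764915466308594), 89.17537689208984)
ball [((361, array([173.7, 167.1]), array([163, 157,  22,  21], dtype=int32)), array([0.57827358, 0.05743458, 0.05      ]))]
```

The crank sprang back: a≈0.64 now versus contact at ~0.93. I pushed too hard into a soft stop. I'll re-grip, wind gently to the stop and release with the load relaxed.

>>> carry_out --commands '[[[-0.15,0.1,0.2,0,0,0],[-0.16,0.13,0.4,0,0,0],[0,0,0.8,0,0,0],[0,0,0.8,0,0,0],[0,0,0.7,0,0,0],[0,0,0.5,0,0,0],[0,0,0.26,0,0,0],[0,0,0.1,0,0,0],[0,0,0,0,0,0],[0,0,0,0,0,0]]]' --hand -0.2

```text
clock: 10.7
position: [0.5481, -0.0298, 0.0648]
ee_rot: [0.999, -0.033, 0.0, -0.0]
ft_force: [0.4, -0.3, 0.4]
grip_width: 0.6
grasp_force: 0.0
```

>>> carry_out --commands '[[[0,0,0,0,0,0],[0,0,0,0,0,0],[0,0,0,0,0,0],[0,0,0,0,0,0],[0,0,0,0,0,0]]]' --hand 1 --force 25

```text
clock: 11.12
position: [0.5483, -0.0301, 0.065]
ee_rot: [0.999, -0.034, 0.001, 0.0]
ft_force: [-1.0, -1.6, 5.2]
grip_width: 0.155
grasp_force: 25.0
```

```bash
python3 st.py
```

```text
11.1167 [ 0.54828976 -0.03005741  0.06499313] [ 9.99433357e-01 -3.36477337e-02  8.67484730e-04  2.06530306e-04] [-0.96055031 -1.58997347  5.17896809] 25.03949224948883
r 0.029257811989045368 a 0.6601787102643968 Ftan -1.8449576357481834 Frad -0.21634196391985405
```

>>> carry_out --commands '[[[0.02,-0.02,0,0,0,0],[0.02,-0.03,0,0,0,0],[0.02,-0.03,0,0,0,0],[0.03,-0.03,0,0,0,0],[0.02,-0.02,0,0,0,0],[0,0,0,0,0,0],[0,0,0,0,0,0],[0,0,0,0,0,0]]]'

```text
clock: 11.78
position: [0.5532, -0.0248, 0.065]
ee_rot: [0.999, -0.034, 0.001, -0.0]
ft_force: [-0.1, -0.7, 5.9]
grip_width: 0.157
grasp_force: 25.0
```

```bash
python3 st.py
```

```text
11.7833 [ 0.55318078 -0.02476856  0.06497314] [ 9.99437431e-01 -3.35240595e-02  9.78051043e-04 -4.39251041e-05] [-0.08045769 -0.70250005  5.8971565 ] 25.033174753189087
r 0.029523547232136498 a 0.9057341508667273 Ftan -0.4968288653566007 Frad -0.5031310407085688
```

>>> carry_out --commands '[[[0.01,-0.01,0,0,0,0],[0.02,-0.01,0,0,0,0],[0,0,0,0,0,0],[0,0,0,0,0,0],[0,0,0,0,0,0]]]'

```text
clock: 12.2
position: [0.5542, -0.024, 0.065]
ee_rot: [0.999, -0.033, 0.001, -0.0]
ft_force: [-0.7, 0.5, 6.9]
grip_width: 0.156
grasp_force: 25.1
```

```bash
python3 st.py
```

```text
12.2 [ 0.55424105 -0.02395698  0.06499395] [ 9.99439962e-01 -3.34539242e-02  7.72177744e-04 -3.69888132e-05] [-0.67043781  0.45589919  6.85251126] 25.12180656194687
r 0.0295380474388916 a 0.9509500028471648 Ftan -0.2808783152558009 Frad 0.7605513109369414
```

>>> carry_out --commands '[[[0.02,-0.01,0,0,0,0],[0.02,-0.01,0,0,0,0],[0,0,0,0,0,0],[0,0,0,0,0,0],[0,0,0,0,0,0]]]'

```text
clock: 12.62
position: [0.5551, -0.0234, 0.0649]
ee_rot: [0.999, -0.033, -0.0, 0.0]
ft_force: [-4.6, 0.4, 9.9]
grip_width: 0.152
grasp_force: 25.5
```

```bash
python3 st.py
```

```text
12.6167 [ 0.55510097 -0.02336653  0.06490578] [ 9.99439359e-01 -3.34803670e-02 -1.01381100e-04  1.51346087e-04] [-4.60582557  0.4222308   9.92848168] 25.507005751132965
r 0.02953753324655137 a 0.9862665562409592 Ftan -3.6081379371714317 Frad 2.893656625334412
```

>>> carry_out --commands '[[[-0.01,0,0,0,0,0],[0,0,0,0,0,0],[0,0,0,0,0,0]]]'

```text
clock: 12.87
position: [0.5549, -0.0236, 0.0649]
ee_rot: [0.999, -0.034, 0.0, 0.0]
ft_force: [-3.0, -0.6, 8.4]
grip_width: 0.156
grasp_force: 25.4
```

>>> carry_out --commands '[[[0,0,0,0,0,0],[0,0,0,0,0,0],[0,0,0,0,0,0]]]' --hand 0.4

```text
clock: 13.12
position: [0.5547, -0.0235, 0.064]
ee_rot: [0.999, -0.034, -0.0, 0.0]
ft_force: [-0.8, 0.2, -1.2]
grip_width: 0.302
grasp_force: 0.0
```

```bash
python3 - <<'E'
from m import *
o=get_obs();print(o['clock'],o['position'],o['ft_force'],o['grip_width'])
w,r=snap('wrist');np.save('w4.npy',w);pickle.dump(r,open('w4.pkl','wb'))
u,v=proj(r,[.5548,-.0236,.093]).round().astype(int);print(u,v)
cr=w[v-60:v+40,u-50:u+50,::-1];cv2.imwrite('pics/i.png',cv2.resize(np.hstack([cr]),(600,600),interpolation=cv2.INTER_CUBIC))
E
```

```text
13.1167 [ 0.5546754  -0.02351611  0.06395141] [-0.80610549  0.17901149 -1.16756423] 0.3016607054500101
254 286
```

View pics/i.png

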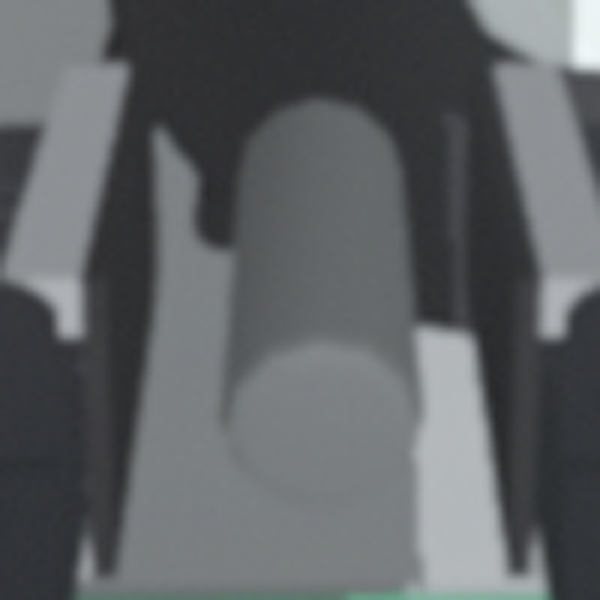

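The sleeve stands free between the pads, top centre at crop (321,425), full-frame about (257,296). Checking its angle against the boss in the same image.

```bash
python3 - <<'E'
from m import *
w=np.load('w4.npy');r=pickle.load(open('w4.pkl','rb'));c=w.astype(int)
print('pred boss',proj(r,[.5714,-.048,.058]))
m=(c.min(2)>185).astype(np.uint8);u,v=proj(r,[.5714,-.048,.058]).astype(int);k=np.zeros_like(m);k[v-40:v+40,u-40:u+40]=1
bs=blob(m*k);print(bs)
B=max(bs,key=lambda b:b[0]);hb=onz(r,B[1],.058)[:2]
for z in(.092,.0945):
  s=onz(r,(257,296.4),z)[:2];d=s-hb
  print(z,s,hb,np.hypot(*d),np.arctan2(d[1],-d[0]))
E
```

```text
pred boss [300.83594024 215.37287392]
[(726, array([308.4, 217.3]), array([295, 199,  27,  38], dtype=int32))]
0.092 [ 0.54917276 -0.02436437] [ 0.57011436 -0.05175561] 0.034479421172721715 0.918056772221435
0.0945 [ 0.55084342 -0.0244643 ] [ 0.57011436 -0.05175561] 0.033409344566443046 0.9559747321478758
```

>>> carry_out --commands '[[[0,0,-0.2,0,0,0],[0,0,-0.5,0,0,0],[0,0,-0.8,0,0,0],[0,0,-0.8,0,0,0],[0,0,-0.8,0,0,0],[0,0,-0.5,0,0,0],[0,0,-0.2,0,0,0],[0,0,0,0,0,0],[0,0,0,0,0,0]]]'

```text
clock: 13.92
position: [0.5546, -0.0236, 0.2155]
ee_rot: [0.999, -0.034, -0.0, 0.0]
ft_force: [0.1, 0.2, -1.5]
grip_width: 0.3
grasp_force: 0.0
```

```bash
python3 - <<'E'
from m import *
o=get_obs();print(o['clock'],o['position'],o['ee_rot'])
w,r=snap('wrist');np.save('w5.npy',w);pickle.dump(r,open('w5.pkl','wb'))
u,v=proj(r,[.5705,-.0482,.06]).round().astype(int)
c1=cv2.resize(w[v-20:v+60,u-40:u+40,::-1],(400,400),interpolation=cv2.INTER_CUBIC)
x,y=proj(r,[.63,.1,.06]).round().astype(int);print(u,v,x,y)
x=max(x,50)
w3=np.load('w3.npy')
c2=cv2.resize(w[y-30:y+50,x-50:x+30,::-1],(400,400),interpolation=cv2.INTER_CUBIC)
cv2.imwrite('pics/j.png',np.hstack([c1,c2]))
E
```

```text
13.9167 [ 0.55455679 -0.02363281  0.21552393] [ 9.99434733e-01 -3.36178836e-02 -2.04813242e-04  9.91728596e-05]
279 163 115 111
```

View pics/j.png

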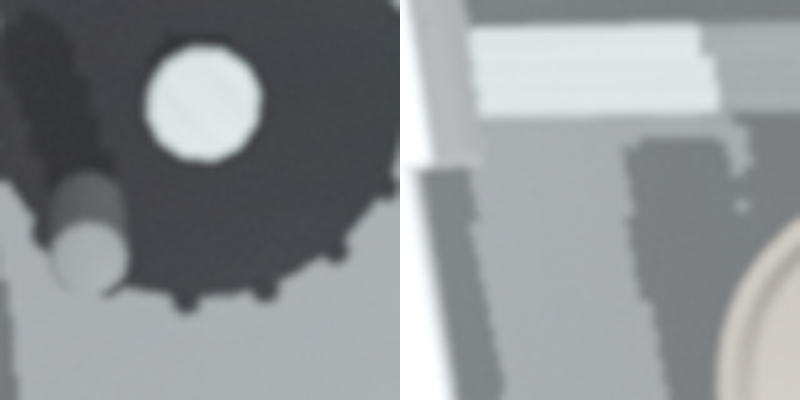

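The sleeve top is at full-frame (256.6,194.4) and the boss at (279.4,163.2). The carriage is off to the left, clear of the dish.

```bash
python3 - <<'E'
from m import *
r=pickle.load(open('w5.pkl','rb'));w=np.load('w5.npy')
for q in ('w3','w5'):
  rr=pickle.load(open(q+'.pkl','rb'))
  sp,hp={'w3':((266.6,206.1),(282.2,169.6)),'w5':((256.6,194.4),(279.4,163.2))}[q]
  s=onz(rr,sp,.0935)[:2];h=onz(rr,hp,.058)[:2];d=s-h;print(q,s,h,np.hypot(*d),'a',np.arctan2(d[1],-d[0]))
# carriage: white block left part and stop block (dark) along rail row, w3 vs w5
def row(q):
  im=np.load(q+'.npy').astype(int);rr=pickle.load(open(q+'.pkl','rb'))
  out=[]
  for y in (.095,.1,.105,.11,.115,.12,.125,.13,.135,.14,.145,.15,.155,.16,.165,.17,.175,.18):
    u,v=proj(rr,[.645+.057*(y-.06),y,.066]).round().astype(int)
    out.append((y,im[v,u].tolist()) if 0<=u<512 and 0<=v<384 else (y,None))
  print(q,out)
row('w3');row('w5')
E
```

```text
w3 [ 0.54577604 -0.03100484] [ 0.57002637 -0.0486985 ] 0.03001906579824644 a 0.630333372560565
w5 [ 0.55079677 -0.02496876] [ 0.57037363 -0.04842598] 0.03055314127185676 a 0.8753244151399439
w3 [(0.095, [223, 231, 231]), (0.1, [223, 231, 231]), (0.105, [223, 230, 231]), (0.11, [223, 230, 231]), (0.115, [223, 230, 231]), (0.12, [224, 230, 231]), (0.125, [197, 203, 205]), (0.13, [182, 185, 188]), (0.135, [231, 235, 238]), (0.14, [255, 255, 255]), (0.145, [144, 147, 151]), (0.15, [141, 143, 152]), (0.155, [140, 142, 151]), (0.16, [254, 255, 255]), (0.165, [113, 116, 123]), (0.17, [138, 140, 149]), (0.175, [136, 138, 148]), (0.18, [106, 165, 142])]
w5 [(0.095, [224, 231, 231]), (0.1, [224, 231, 232]), (0.105, [224, 231, 232]), (0.11, [224, 231, 232]), (0.115, [224, 231, 232]), (0.12, [224, 230, 231]), (0.125, [219, 226, 227]), (0.13, [179, 183, 186]), (0.135, [188, 192, 194]), (0.14, [255, 255, 255]), (0.145, [224, 227, 231]), (0.15, [142, 145, 154]), (0.155, [141, 144, 153]), (0.16, [255, 255, 255]), (0.165, [137, 141, 146]), (0.17, [140, 142, 152]), (0.175, [139, 140, 150]), (0.18, [107, 170, 144])]
```

```bash
python3 - <<'E'
from m import *
for q in('w3','w5'):
  im=np.load(q+'.npy').astype(int);rr=pickle.load(open(q+'.pkl','rb'))
  for x0 in (.64,.645,.65):
    u,v=proj(rr,[x0+.006,.163,.066]).round().astype(int)
    print(q,u,v,[int(im[v,i].sum()/3) for i in range(max(u-14,0),u+14)])
  # carriage knob (dark screw) and block edges
print(proj(rr,[.646,.16,.066]),proj(rr,[.646,.161,.066]))
E
```

```text
w3 42 104 [142, 141, 142, 142, 141, 142, 142, 143, 142, 138, 131, 116, 104, 105, 145, 207, 244, 255, 255, 253, 235, 201, 166, 148, 144, 144, 145, 145]
w3 41 98 [140, 141, 143, 143, 144, 144, 144, 142, 141, 138, 128, 113, 102, 104, 152, 212, 245, 254, 255, 254, 246, 212, 167, 144, 144, 144, 144, 144]
w3 39 92 [138, 140, 141, 142, 142, 142, 141, 141, 141, 140, 137, 128, 113, 99, 105, 156, 214, 245, 254, 255, 255, 255, 255, 255, 255, 251, 249, 250]
w5 39 98 [143, 142, 143, 143, 143, 143, 144, 144, 144, 142, 138, 127, 135, 187, 234, 254, 255, 255, 250, 227, 191, 158, 147, 146, 147, 146, 147, 147]
w5 38 92 [142, 143, 145, 145, 146, 145, 144, 145, 144, 141, 135, 125, 141, 196, 238, 254, 255, 255, 245, 213, 169, 146, 145, 146, 146, 146, 147, 147]
w5 37 86 [142, 142, 143, 144, 143, 143, 142, 143, 143, 142, 134, 124, 147, 202, 241, 254, 255, 255, 255, 255, 255, 255, 255, 246, 234, 231, 232, 231]
[42.68297114 97.42419128] [41.60048957 97.51391389]
```

Release left the carriage against the stop block: the dark gap seen before is gone and a≈0.88–0.9. Now to the tab, first to a hover above it (z≈0.115) for a check.

>>> carry_out --commands '[[[-0.1,-0.2,0,0,0,0],[-0.25,-0.5,0,0,0,0],[-0.28,-0.6,0.1,0,0,0],[-0.25,-0.49,0.2,0,0,0],[-0.1,-0.2,0.3,0,0,0],[0,0,0.5,0,0,-0.25],[0,0,0.6,0,0,-0.25],[0,0,0.5,0,0,0],[0,0,0.3,0,0,0],[0,0,0,0,0,0],[0,0,0,0,0,0],[0,0,0,0,0,0]]]' --hand -0.2 --force 40

```text
clock: 14.97
position: [0.5216, 0.0586, 0.1169]
ee_rot: [1.0, -0.007, 0.001, -0.0]
ft_force: [0.4, -0.1, 1.1]
grip_width: 0.602
grasp_force: 0.0
```

```bash
python3 - <<'E'
from m import *
o=get_obs();q=o['ee_rot'];print(o['clock'],o['position'],q,'yaw',2*np.arctan2(q[1],q[0]),o['joint_pos'])
w,r=snap('wrist');np.save('w6.npy',w);pickle.dump(r,open('w6.pkl','wb'))
for n in('w5','w6'):
  w=np.load(n+'.npy');r=pickle.load(open(n+'.pkl','rb'));c=w.astype(int)
  u,v=proj(r,[.5205,.0582,.082]).astype(int);A=24 if n=='w5' else 50
  m=((c.sum(2)>555)&(c[:,:,0]-c[:,:,2]>4)).astype(np.uint8);m[:v-A]=0;m[v+A:]=0;m[:,:u-A]=0;m[:,u+A:]=0
  m=cv2.morphologyEx(m,cv2.MORPH_OPEN,np.ones((3,3)));print(n,u,v,blob(m))
  cs=max(cv2.findContours(m,0,1)[0],key=cv2.contourArea)
  pts=np.array([onz(r,x[0],.082)[:2]*1000 for x in cs],np.float32);print('tab top',cv2.minAreaRect(pts))
E
```

```text
14.9667 [0.52160122 0.05863628 0.11694168] [ 9.99971975e-01 -7.46805538e-03  5.21565170e-04 -6.78862868e-05] yaw -0.014936251669807143 [ 0.34707569  0.26990076 -0.61718841  1.83660864  0.17524007  1.08840244
 -1.92034033]
w5 170 227 [(324, array([170.8, 227.4]), array([164, 213,  14,  30], dtype=int32))]
tab top ((520.58935546875, 57.790950775146484), (10.203782081604004, 29.68646812438965), 89.10040283203125)
w6 255 229 [(716, array([254.7, 184. ]), array([219, 179,  72,  13], dtype=int32)), (799, array([255.1, 229. ]), array([247, 206,  18,  48], dtype=int32))]
tab top ((520.22265625, 58.11687469482422), (10.121310234069824, 30.62318992614746), 88.62940979003906)
```

Tab is centred under the gripper and the yaw matches. Descending and gripping.

>>> carry_out --commands '[[[-0.02,0,0.2,0,0,0],[0,0,0.4,0,0,0],[0,0,0.5,0,0,0],[0,0,0.4,0,0,0],[0,0,0.2,0,0,0],[0,0,0,0,0,0],[0,0,0,0,0,0]]]'

```text
clock: 15.6
position: [0.5204, 0.0586, 0.0484]
ee_rot: [1.0, -0.007, 0.0, -0.0]
ft_force: [0.5, -0.1, -0.3]
grip_width: 0.6
grasp_force: 0.0
```

>>> carry_out --commands '[[[0,0,0,0,0,0],[0,0,0,0,0,0],[0,0,0,0,0,0]]]' --hand 0.4 --force 30

```text
clock: 15.85
position: [0.5209, 0.0586, 0.049]
ee_rot: [1.0, -0.007, 0.001, 0.0]
ft_force: [0.6, 0.9, 0.3]
grip_width: 0.301
grasp_force: 0.0
```

>>> carry_out --commands '[[[0,0,0,0,0,0],[0,0,0,0,0,0],[0,0,0,0,0,0],[0,0,0,0,0,0],[0,0,0,0,0,0]]]' --hand 1 --force 30

```text
clock: 16.27
position: [0.5206, 0.0585, 0.0486]
ee_rot: [1.0, -0.007, 0.0, 0.0]
ft_force: [-1.0, -0.4, 4.8]
grip_width: 0.133
grasp_force: 34.2
```

```bash
cat > chk.py <<'E'
from m import *
o=get_obs();q=o['ee_rot'];print(o['clock'],o['position'],q,'yaw',2*np.arctan2(q[1],q[0]),o['ft_force'],o['torque'],o['grip_width'],o['grasp_force'])
w,r=snap('wrist');c=w.astype(int);np.save('cur.npy',w)
def ell(z,uv,rb=(60,0)):
  m2=((c[:,:,0]-c[:,:,2])>60).astype(np.uint8);b=max(blob(m2),key=lambda b:b[0]);print('ball px',b,onz(r,b[1],z+.018))
  m=((c.sum(2)>400)&(c[:,:,0]-c[:,:,2]>3)|(m2>0)).astype(np.uint8)
  m=cv2.morphologyEx(m,cv2.MORPH_CLOSE,np.ones((7,7)));m=cv2.morphologyEx(m,cv2.MORPH_OPEN,cv2.getStructuringElement(2,(41,41)))
  cs=[k for k in cv2.findContours(m,0,1)[0] if cv2.pointPolygonTest(k,b[1].tolist(),False)>0]
  if cs:
    h=np.array([onz(r,x[0],z+.018)[:2]*1000 for x in cs[0]],np.float32);print('dish rim circle',cv2.minEnclosingCircle(h))
E
python3 -c "
from chk import *
ell(.03,0)"
```

```text
16.2667 [0.52058738 0.05852778 0.0486071 ] [ 9.99972530e-01 -7.40204628e-03  3.72279899e-04  1.02186089e-04] yaw -0.014804228854746597 [-1.00801884 -0.36808321  4.75088319] [-0.12190653  0.1902646  -0.01573699] 0.1329056331820215 34.1842246055603
ball px (1904, array([256.1, 137. ]), array([232, 113,  49,  50], dtype=int32)) [0.57810814 0.05669186 0.048     ]
dish rim circle ((580.7445068359375, 57.122894287109375), 48.56999206542969)
```

>>> carry_out --commands '[[[0,0,0,0,0,0],[0,0,0,0,0,0],[0,0,-0.03,0,0,0],[0,0,-0.06,0,0,0],[0,0,-0.1,0,0,0],[0,0,-0.14,0,0,0],[0,0,-0.17,0,0,0],[0,0,-0.2,0,0,0],[0,0,-0.2,0,0,0],[0,0,-0.2,0,0,0],[0,0,-0.2,0,0,0],[0,0,-0.2,0,0,0],[0,0,-0.17,0,0,0],[0,0,-0.14,0,0,0],[0,0,-0.1,0,0,0],[0,0,-0.06,0,0,0],[0,0,-0.03,0,0,0],[0,0,0,0,0,0],[0,0,0,0,0,0]]]' --hand 1 --force 60

```text
clock: 17.9
position: [0.5201, 0.0585, 0.1278]
ee_rot: [1.0, -0.007, -0.0, 0.0]
ft_force: [0.3, 0.4, -1.5]
grip_width: 0.132
grasp_force: 59.3
```

```bash
python3 -c "
from chk import *
ell(.11,0)"
```

```text
17.9 [0.5200645  0.05847059 0.12780563] [ 9.99972820e-01 -7.36851048e-03 -2.47141605e-04  6.10179190e-05] yaw -0.014737154802056096 [ 0.3143799   0.40671796 -1.51225548] [0.04413341 0.02517508 0.01662059] 0.13190743321773263 59.347209334373474
ball px (1818, array([256.6, 136.5]), array([232, 113,  49,  49], dtype=int32)) [0.57789281 0.05642978 0.128     ]
dish rim circle ((580.53759765625, 57.28655242919922), 48.01679229736328)
```

Lifted 79 mm; the ball's image position in the dish is unchanged. Now the quarter turn about the dish axis, 59 mm along tool +x.

>>> carry_out --commands '[[[0,0.031,0,0,0,-0.2],[0.001,0.062,0,0,0,-0.4],[0.003,0.093,0,0,0,-0.6],[0.004,0.108,0,0,0,-0.7],[0.004,0.108,0,0,0,-0.7],[0.004,0.108,0,0,0,-0.7],[0.004,0.108,0,0,0,-0.7],[0.004,0.108,0,0,0,-0.7],[0.004,0.108,0,0,0,-0.7],[0.003,0.093,0,0,0,-0.6],[0.001,0.062,0,0,0,-0.4],[0,0.031,0,0,0,-0.2],[0,0,0,0,0,0],[0,0,0,0,0,0]]]'

```text
clock: 19.12
position: [0.5331, 0.0207, 0.128]
ee_rot: [0.943, 0.331, -0.0, -0.0]
ft_force: [0.7, 0.5, -1.2]
grip_width: 0.129
grasp_force: 59.3
```

```bash
python3 -c "
from chk import *
ell(.11,0)
y=2*np.arctan2(q[1],q[0]);print('axis est',o['position'][:2]+.059*np.array([np.cos(y),np.sin(y)]))"
```

```text
19.1167 [0.53310047 0.02069797 0.127971  ] [ 9.43497813e-01  3.31378728e-01 -1.12408919e-04 -5.90238819e-05] yaw 0.6755289954939647 [ 0.66340687  0.47186683 -1.16637176] [-0.07397216  0.10205036  0.02986691] 0.12896365512268598 59.344666600227356
ball px (1859, array([256.5, 138.1]), array([232, 114,  49,  50], dtype=int32)) [0.578084   0.05499884 0.128     ]
dish rim circle ((577.4028930664062, 54.119808197021484), 44.17994689941406)
axis est [0.57914267 0.05759128]
```

>>> carry_out --commands '[[[0,0.031,0,0,0,-0.2],[0.001,0.062,0,0,0,-0.4],[0.003,0.093,0,0,0,-0.6],[0.004,0.108,0,0,0,-0.7],[0.004,0.108,0,0,0,-0.7],[0.004,0.108,0,0,0,-0.7],[0.004,0.108,0,0,0,-0.7],[0.004,0.108,0,0,0,-0.7],[0.004,0.108,0,0,0,-0.7],[0.004,0.108,0,0,0,-0.7],[0.004,0.108,0,0,0,-0.7],[0.003,0.093,0,0,0,-0.6],[0.002,0.077,0,0,0,-0.5],[0.001,0.046,0,0,0,-0.3],[0,0,0,0,0,0],[0,0,0,0,0,0],[0,0,0,0,0,0],[0,0,0,0,0,0]]]'

```text
clock: 20.67
position: [0.577, -0.0014, 0.1282]
ee_rot: [0.72, 0.694, -0.0, 0.0]
ft_force: [-0.2, 0.4, -2.4]
grip_width: 0.133
grasp_force: 59.3
```

```bash
python3 -c "
from chk import *
ell(.11,0)
y=2*np.arctan2(q[1],q[0]);print('axis est',o['position'][:2]+.059*np.array([np.cos(y),np.sin(y)]),o['joint_velocities'].round(3))"
```

```text
20.6667 [ 0.57703652 -0.0013769   0.12815266] [ 7.19835876e-01  6.94144291e-01 -5.06608094e-05  1.11831454e-04] yaw 1.534460938953582 [-0.17258768  0.42697902 -2.40905436] [-0.10579858  0.02086406 -0.00582402] 0.13281652040972547 59.34115290641785
ball px (1713, array([253.1, 139.1]), array([230, 116,  48,  47], dtype=int32)) [0.57855161 0.05403588 0.128     ]
dish rim circle ((579.5859375, 58.886775970458984), 47.048397064208984)
axis est [0.57917983 0.05758415] [ 0.    -0.001 -0.001 -0.001  0.001 -0.     0.002]
```

>>> carry_out --commands '[[[0,0,0,0,0,0],[0,0,0,0,0,0],[0,0,0,0,0,0],[0,0,0,0,0,0],[0,0,0,0,0,0],[0,0,0,0,0,0]]]'

```text
clock: 21.22
position: [0.5771, -0.0014, 0.1281]
ee_rot: [0.72, 0.694, -0.0, 0.0]
ft_force: [-0.7, -0.2, 0.0]
grip_width: 0.131
grasp_force: 59.3
```

```bash
python3 -c "
from chk import *
ell(.11,0)
a,p=snap('top');d=a.astype(int)
for n,im,pp in (('top',a,p),):
  m=((d[:,:,0]-d[:,:,2])>60).astype(np.uint8);u,v=proj(pp,[.579,.0576,.128]).astype(int);k=np.zeros_like(m);k[v-15:v+15,u-15:u+15]=1;print([(b[0],onz(pp,b[1],.128)) for b in blob(m*k)])
from workcell import hand_in;print(hand_in())"
```

```text
21.2167 [ 0.57712208 -0.00140366  0.1280998 ] [ 7.19648188e-01  6.94338883e-01 -1.86580559e-05  3.49800712e-05] yaw 1.53500165374083 [-0.65866509 -0.18960324  0.00243899] [-0.01123692  0.00327036  0.00812455] 0.13118010090320203 59.34601128101349
ball px (1710, array([253.1, 138.9]), array([230, 116,  48,  47], dtype=int32)) [0.57864403 0.05408773 0.128     ]
dish rim circle ((579.6721801757812, 58.852088928222656), 47.041404724121094)
[(31, array([0.57947618, 0.05327351, 0.128     ]))]
the job is handed in; nothing more can be done
None
```

I handed in the job at about 21 s, and the result isn't known: the arm still holds the dish level, turned about 89° anticlockwise and 8 cm above its seat, with the ball 1–5 mm off its middle by camera; the hold-down arm sprang back about 2 mm on my first release, so I wound it in again and released it gently, leaving it against the stop to within about 0.5 mm by image.

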